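Lock the new hook rail in its bracket with the flat-blade key

ROBOT

A 6-joint arm with a two-finger parallel gripper is mounted at the origin on the work surface. World frame = base frame: x ahead of the robot, y to its left, z up, the work surface at z = 0. Lengths are in m, angles in rad, forces in N, time in s.
With the tool pointing down it reaches from about 0.25 to 0.725 m from the base axis. Payload 4 kg.
Tool frame: the origin (TCP) lies at the very end of the fingers, on their centre line; the grasp point (between the pads) lies 19 mm behind it; y points along the fingers, z is the direction in which the jaws open and shut, and the axes are right-handed (so a half turn about y gives the same grasp; the last joint's range is limited). The gripper opens to 85 mm and grips with 20 to 120 N. Pads are 22 mm wide; open, the fingers measure 114 mm over their backs; the gripper's body (76 mm by 85 mm) begins 54 mm behind the grasp point. The pads swing forward as they close: fully open they stand 13 mm farther back than shut.
Start: joints at [1.203, 0.241, 0.005, 1.335, 0, 1.571], TCP at [0.18, 0.467, 0.231] pointing down, gripper open.
Joint ranges: [-2.72, 2.72], [-1.05, 1.87], [-1.09, 1.28], [-1.99, 2.15], [-1.42, 1.44], [-3.14, 3.14]. Speed limits (rad/s): [2.79, 2.79, 3.14, 3.14, 3.14, 3.14].

INTERFACE

Orientations are given as a rotation vector (axis times angle).
In Python, from station import * gives the robot as it stands.
- The arm moves only by the shell command python3 -m handwheel 'ROWS'. ROWS is JSON, a list of rows, each an object with "claw": the finger opening in m, from 0 to 0.0854; "linear": the shift along the tool's x, y, z in m, a list of three; "yaw": the turn about the tool's y in degrees. A call has exactly 10 rows; each row is the pose to reach, as a shift and turn from the pose commanded when the call began, along the tool's axes at that moment; what a row does not reach only later rows make up. A row lasts 1/12 s, in which the tool goes at most 41.7 mm and 7.16 degrees, less where a joint would pass 70% of its speed; a pose out of reach is approached as far as the arm can. A call with a gripper value outside its range is refused whole. The fingers move at their own pace and stop on an object; the grip force is fixed at half the most. Time passes only in rows, so rows that repeat a pose let the fingers close, or fill a call up. It gives the time, the measured TCP pose, the force and the opening at its end, in the units of the state.
- sense(): the state, without advancing time (a new reading comes with each control period).
- capture(name): name is "side" or "top" or "wrist"; returns (picture, depth): 420x560x3 uint8, red, green, blue; 420x560 float32, m along the optical axis (not along the pixel's ray), 0 where there is no reading.
- camera_model(name): a dict with "fov_y" (degrees; the focal length in pixels is half the picture's height over the tangent of half this angle, whatever the lens; pixels are square), "cx", "cy" (the principal point, pixels), "R" (3x3) and "t" (3): a world point X has camera coordinates R X + t. Camera axes: x right, y down, z forward; pixel columns grow to the right and rows downward; lengths in m; the calibration is good to about 2 mm. The wrist camera is an equidistant fisheye: a pixel r from the principal point sees the ray r / f radians off the axis. A picture is of the moment at which its call begins: read the wrist's pose just before it. camera_model takes no time and is no camera call; for the wrist camera it gives the pose at the moment of the call.
- finish_job(): hands the job in, once; it reports no verdict.
The state is a dict: "time_s": time; "q": joint angles; "qvel": joint speeds; "tau": joint torques, N m; "tool_pos": TCP position; "ee_rot": TCP orientation; "wrist_force": force on the tool from outside, world axes, zero at the start; "wrist_torque": the same for the moment, N m; "width": finger opening in m.
Only numpy, scipy, OpenCV 4.12 (cv2) and the standard library are available. Lean on these libraries where they do the work, as an engineer would, in place of code of your own. Each camera call takes 0.05 s, during which the arm holds its last target. There are 200 camera calls.

TASK

Push the aluminium hook rail fully home into its white bracket, then take the orange flat-blade key from its wooden stand and with its blade turn the slotted brass cam a quarter turn clockwise until it seats with the slot in line with the two red marks. Put the key back in its stand the way it was, upright with its flange resting on the top, and leave the rail home, the cam locked and the other things on the counter undisturbed.

Things in the scene. Friction and masses are not known exactly. Their poses are not given: they have to be found in the camera images.
- bracket_mid (a point): Centre of the top of a fixed white bracket, on the cam axis, 46 mm above the counter. Bracket about 108 mm long, 58 wide, on a 12 mm plywood board reaching from 140 mm behind this point to 80 mm ahead, 110 wide. x axis: along the rail, in the direction that pushes it home (to the bracket's closed end); z up. Two red marks lie on the top across the rail (y axis), beside the cam.
- rail_end (a point): Middle of the outer face (36 wide, 22 tall, 14 to 36 mm above the counter) of the rail's blue end cap, over bare counter clear of the board. x axis: along the rail towards home; the face looks to -x and is 150 mm behind the cam axis when home. The rail is a flat aluminium bar 30 x 12 mm with two steel hooks, 35 and 65 mm in from this face, up to 51 mm above the counter.
- rail (a joint): How far the rail is still drawn out of the bracket, m: 0 = fully home against the hard end stop, at most 0.05. It slides with about 3 N of friction and stays where it is left. Pushing the end cap along +x of rail_end lowers it.
- cam_slot (a point): Centre of the floor of the slot in the brass cam, on the cam's vertical axis, 49 mm above the counter. The cam is a disc 38 mm across whose top is 8 mm above this point; the slot runs right across it along this point's x axis, 6 mm wide and 8 mm deep, its mouth chamfered to about 10 mm. z up.
- cam (a joint): Angle of the cam, rad: 0 = unlocked (slot along the rail), 1.571 = locked at its hard stop (slot across the rail, in line with the red marks). Grows when turned clockwise seen from above. About 0.1 N m of friction, no spring: stays where it is left. It turns past about 0.4 only when the rail is home.
- key_grip (a point): Centre of the key's upright orange handle, 36 (x) x 16 (y) x 50 mm (z, up), to be gripped across its 16 mm; key about 120 g. Below it a round black flange 52 mm across, 5 thick (underside 30 mm below this point), a 10 mm shaft, and a flat steel blade 22 mm wide along x, 3.5 thick along y, 14 tall, lower edge 89 mm below this point. It starts upright in the stand, flange on the top.
- key_tip (a point): Centre of the lower edge of the key's blade, 89 mm straight below key_grip; same axes: x along the blade's width, z up the key.
- stand_seat (a point): Centre of the square 33 mm hole in the wooden stand, at its top face, 70 mm above the counter. The stand (80 x 80 x 70 mm) is fixed. The key hangs in the hole with its flange on the top face, key_grip then 30 mm above this point. The hole is open to 64 mm below the top.
- ramekin_rim (a point): Bystander: centre of the mouth of a small glass ramekin, 86 mm across, 48 mm tall, standing loose. Leave alone.
- lid_red: Bystander: red silicone lid, a disc 108 mm across with a 22 mm tall knob; origin under its centre. Leave alone.
- mug_rim (a point): Bystander: centre of the mouth of a blue mug 80 mm across, 90 mm tall. Leave alone.
- spoon: Bystander: wooden spoon 270 mm long lying on the far side of the counter. Leave alone.
- spoon_ring: Bystander: steel measuring spoons on a ring, about 125 mm long, lying flat (up to 11 mm high) near the robot; origin at the ring. Leave alone.
- spice: Bystander: amber glass jar 44 mm across, 95 mm tall; origin under its centre. Leave alone.
There are look-alikes about, which are no part of the job. Of the things that look like the part that bears key_grip, the larger one is meant. There is more than one size of the part that bears stand_seat; the job needs the smaller.

How it is judged:
By the outcome, as a careful person would: the job done as asked, in the order asked, and still so for the second after the job is handed in, with the robot touching nothing.
It also fails if it takes over 72 s, if anything falls off the work surface, if the arm or the gripper's body presses on something with over 40 N, if the wrist force passes 120 N, or if a joint passes its speed limit or range.

## Working session

There is one attempt and no reset: what is moved stays moved. The work goes in short steps, Python scripts to look and compute and a shell command to move; the robot and the scene stay as the last step left them, time stands still between calls to the robot, and variables do not carry over. Pictures are saved under pics/ and viewed, about 8 in all and at most 12, crops included, and the job is handed in when it is done.

```bash
ls; mkdir -p pics; python3 - <<'E'
from station import *
import cv2, numpy as np
s=sense(); print({k:np.round(v,3).tolist() for k,v in s.items()})
for n in ["side","top"]:
    p,d=capture(n); np.savez(f'{n}0.npz',p=p,d=d,**{k:np.array(v) for k,v in camera_model(n).items()})
    cv2.imwrite(f'pics/{n}0.png',cv2.resize(p[...,::-1],(800,600),interpolation=cv2.INTER_CUBIC)); m=camera_model(n); print(n,m)
E
```

```text
pics
{'time_s': 0.0, 'q': [1.203, 0.241, 0.004, 1.335, 0.0, 1.571], 'qvel': [0.0, -0.001, 0.0, 0.001, -0.002, -0.001], 'tau': [0.002, -37.232, 25.241, 0.017, 0.0, 0.0], 'tool_pos': [0.18, 0.466, 0.23], 'ee_rot': [-1.553, 0.289, -0.288], 'wrist_force': [-0.618, -0.779, -0.47], 'wrist_torque': [0.033, 0.013, 0.025], 'width': 0.086}
side {'fov_y': 47.81768073968044, 'cx': 281.71662028349107, 'cy': 204.99870606057405, 'R': array([[-0.92149394, -0.38838816,  0.00188494],
       [-0.22119792,  0.52081503, -0.82451391],
       [ 0.31924973, -0.76020152, -0.56583855]]), 't': array([0.54676344, 0.16443625, 1.33821301])}
top {'fov_y': 55.327343197060735, 'cx': 276.0505809234517, 'cy': 214.33976623805117, 'R': array([[-0.01994356, -0.99950069,  0.02450755],
       [-0.99836593,  0.01859602, -0.05403389],
       [ 0.05355117, -0.02554513, -0.99823831]]), 't': array([0.03993554, 0.55822781, 1.26497476])}
```

View pics/top0.png

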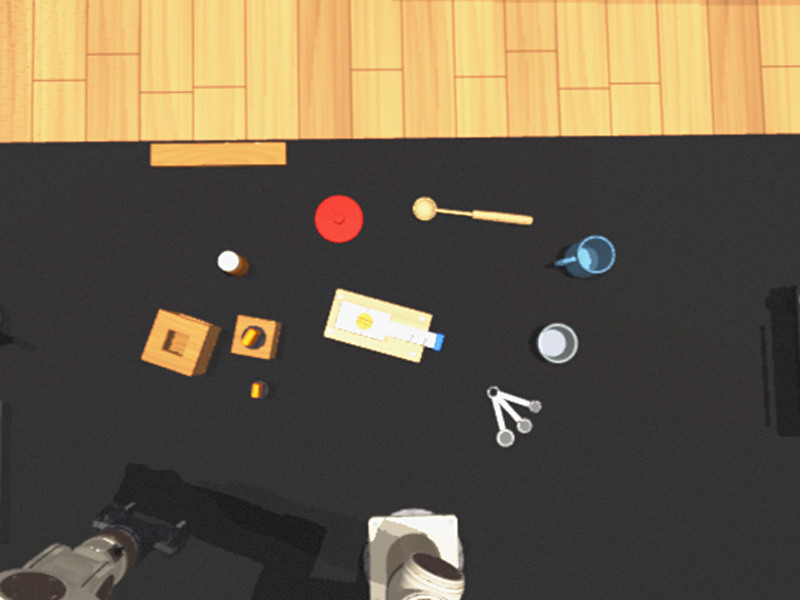

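View pics/side0.png

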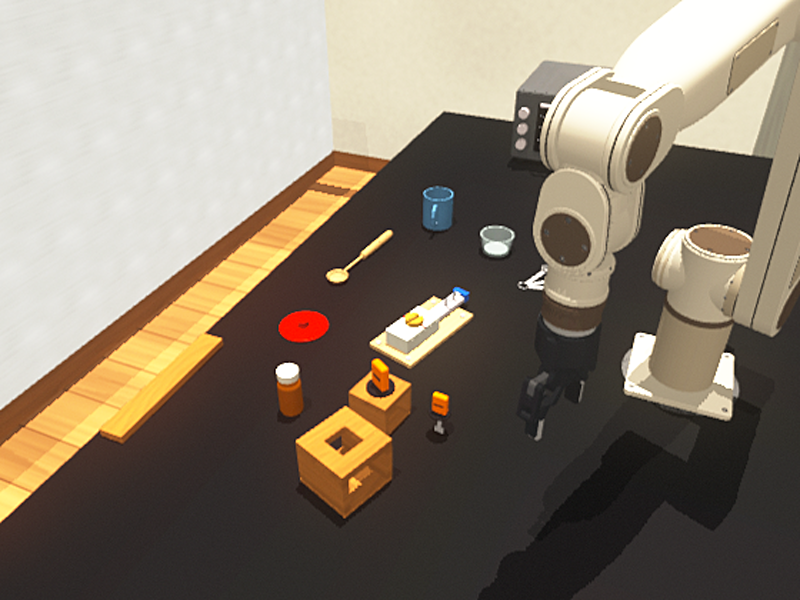

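Top view (view px): three orange/wood candidates. Key A, larger, sits in the smaller stand at (250,337). Key B, small, stands on the counter at (258,390). The big empty stand is at (180,343), the small stand at (256,337). Key A and the small stand fit the description. The bracket cam is at (364,321), and the blue cap at (434,341). I'll confirm with enlarged crops and coarse depth.

```bash
cat > h.py <<'E'
import numpy as np, cv2
from scipy.spatial.transform import Rotation as Ro
from scipy.optimize import least_squares
def ray(m,u,v,fish=False):
    f=210/np.tan(np.radians(float(m['fov_y'])/2)); x,y=u-m['cx'],v-m['cy']
    if fish:
        r=np.hypot(x,y); th=r/f; d=np.array([x/r*np.sin(th),y/r*np.sin(th),np.cos(th)]) if r>1e-6 else np.array([0,0,1.])
    else: d=np.array([x/f,y/f,1.])
    R,t=np.array(m['R']),np.array(m['t']); return -R.T@t, R.T@d
def onplane(m,u,v,z,fish=False):
    c,d=ray(m,u,v,fish); return c+d*(z-c[2])/d[2]
def tri(obs):  # list of (c,d)
    A=np.zeros((3,3));b=np.zeros(3)
    for c,d in obs:
        d=d/np.linalg.norm(d);P=np.eye(3)-np.outer(d,d);A+=P;b+=P@c
    X=np.linalg.solve(A,b); e=[np.linalg.norm((np.eye(3)-np.outer(d,d)/(d@d))@(X-c)) for c,d in obs]
    return X,e
def proj(m,X,fish=False):
    f=210/np.tan(np.radians(float(m['fov_y'])/2)); c=np.array(m['R'])@X+m['t']
    if fish:
        r=np.hypot(c[0],c[1]); th=np.arctan2(r,c[2]); return m['cx']+f*th*c[0]/r, m['cy']+f*th*c[1]/r
    return m['cx']+f*c[0]/c[2], m['cy']+f*c[1]/c[2]
E
python3 - <<'E'
from h import *
T=dict(np.load('top0.npz'));S=dict(np.load('side0.npz'))
c=cv2.resize(T['p'][200:280,95:315,::-1],None,fx=3.6,fy=3.6,interpolation=cv2.INTER_CUBIC)
cv2.imwrite('pics/topc.png',c)
c=cv2.resize(S['p'][195:305,240:340,::-1],None,fx=5.4,fy=5.4,interpolation=cv2.INTER_CUBIC)
cv2.imwrite('pics/sidec.png',c)
for n,(u,v) in dict(cam=(364,321),cap=(440,342),key=(250,337),keyB=(258,390),stand=(236,350),bracket=(345,320)).items():
    u,v=u*.7,v*.7; d=np.median(T['d'][int(v)-1:int(v)+2,int(u)-1:int(u)+2]); o,r=ray(T,u,v); print(n,np.round(o+d*r,3))
E
```

```text
cam [0.526 0.096 0.051]
cap [ 0.477 -0.069  0.035]
key [0.496 0.325 0.126]
keyB [0.386 0.318 0.09 ]
stand [0.469 0.368 0.07 ]
bracket [0.529 0.138 0.048]
```

View pics/topc.png

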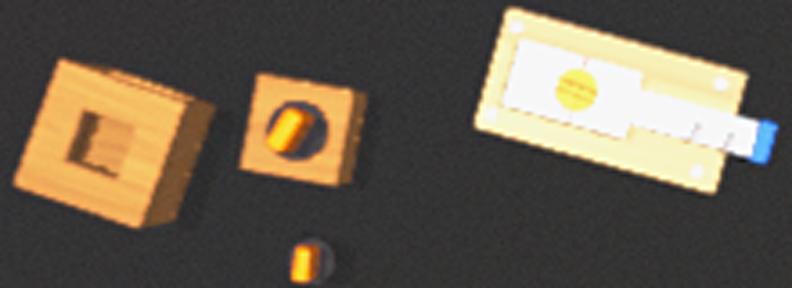

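View pics/sidec.png

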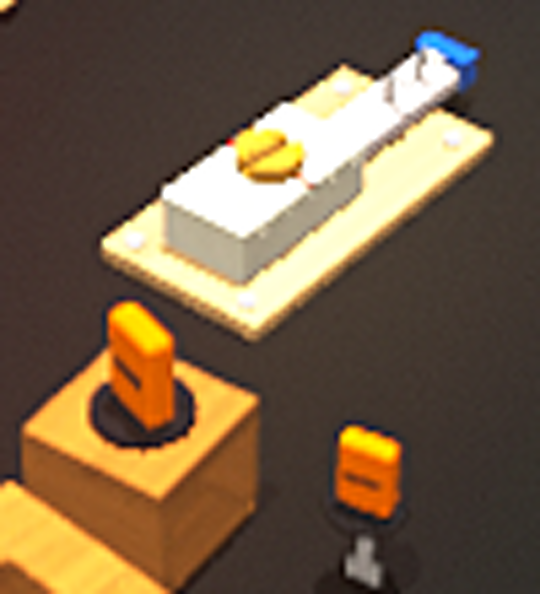

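Both crops confirm it. The larger orange key with its flange sits in the smaller stand (topc 300,130; sidec 140,370). The small key B (sidec 370,470) stands alone, and the larger stand is empty. The cam slot runs along the rail, and the rail is drawn out. Next I plan a look-over pose.

```bash
cat > plan.py <<'E'
import sys
from h import *
from station import *
def plan(x,y,z,yaw=None):
    "yaw: wanted world angle (deg) of tool z axis, mod 180"
    s=sense(); R=Ro.from_rotvec(s['ee_rot']).as_matrix(); p=np.array(s['tool_pos'])
    l=R.T@(np.array([x,y,z])-p); a=np.degrees(np.arctan2(R[1,2],R[0,2]))
    print('t',round(s['time_s'],2),'p',p.round(4),'toolz ang',a.round(2),'tool axes world\n',R.round(3),'\nq',np.round(s['q'],3),'F',np.round(s['wrist_force'],1),'w',round(s['width'],4))
    print('linear',l.round(4),'rows',(np.linalg.norm(l)/.0417).round(1))
    if yaw is not None:
        d=(a-yaw+90)%180-90; print('yaw',round(d,2),'or',round(d-180*np.sign(d),2))
if __name__=='__main__': plan(*map(float,sys.argv[1:]))
E
python3 plan.py 0.42 0.23 0.30 73.5
python3 -c "
from station import *
import numpy as np
m=camera_model('wrist');print(m, -m['R'].T@m['t'])"
```

```text
t 0.1 p [0.1796 0.4661 0.2305] toolz ang 68.93 tool axes world
 [[ 0.933 -0.001  0.36 ]
 [-0.36  -0.002  0.933]
 [ 0.    -1.    -0.002]] 
q [ 1.203  0.241  0.004  1.335 -0.     1.571] F [-0.6  0.7 -0.6] w 0.0855
linear [ 0.3092 -0.0692 -0.1339] rows 8.2
yaw -4.57 or 175.43
{'fov_y': 65.70646984690485, 'cx': 283.6139847466129, 'cy': 212.67282663042042, 'R': array([[ 0.35935964,  0.9331967 , -0.00213808],
       [ 0.90102513, -0.34637262,  0.26111247],
       [ 0.24292872, -0.09575975, -0.96530602]]), 't': array([-0.49753085, -0.03468788,  0.37924702])} [0.11791716 0.48859581 0.37408311]
```

```bash
python3 -m handwheel '[{"claw":0.0854,"linear":[0.04,-0.009,-0.016],"yaw":0},{"claw":0.0854,"linear":[0.08,-0.018,-0.034],"yaw":0},{"claw":0.0854,"linear":[0.12,-0.027,-0.052],"yaw":0},{"claw":0.0854,"linear":[0.15,-0.035,-0.066],"yaw":0},{"claw":0.0854,"linear":[0.19,-0.045,-0.083],"yaw":0},{"claw":0.0854,"linear":[0.23,-0.055,-0.1],"yaw":0},{"claw":0.0854,"linear":[0.27,-0.065,-0.117],"yaw":0},{"claw":0.0854,"linear":[0.31,-0.07,-0.134],"yaw":0},{"claw":0.0854,"linear":[0.31,-0.07,-0.134],"yaw":0},{"claw":0.0854,"linear":[0.31,-0.07,-0.134],"yaw":0}]'
cat > look.py <<'E'
import sys
from h import *
from station import *
n=sys.argv[1]; cam=sys.argv[2] if len(sys.argv)>2 else 'wrist'
m=camera_model(cam); p,d=capture(cam)
np.savez(n+'.npz',p=p,d=d,**{k:np.array(v) for k,v in m.items()})
b=list(map(int,sys.argv[3].split(','))) if len(sys.argv)>3 else [0,560,0,420]
c=p[b[2]:b[3],b[0]:b[1],::-1]; k=min(800/c.shape[1],600/c.shape[0]); print('scale',k)
cv2.imwrite(f'pics/{n}.png',cv2.resize(c,None,fx=k,fy=k,interpolation=cv2.INTER_CUBIC))
E
python3 look.py w1; python3 plan.py 0.42 0.23 0.3
```

```text
time_s: 0.93
tool_pos: [0.4229, 0.2279, 0.3012]
ee_rot: [-1.551, 0.293, -0.293]
wrist_force: [0.1, 0.6, 1.9]
width: 0.0856
scale 1.4285714285714286
t 0.98 p [0.4214 0.229  0.3009] toolz ang 68.73 tool axes world
 [[ 0.932 -0.001  0.363]
 [-0.363  0.     0.932]
 [-0.001 -1.    -0.   ]] 
q [4.98e-01 1.82e-01 1.10e-01 1.50e+00 1.00e-03 8.69e-01] F [-0.2  0.6  0.5] w 0.0854
linear [-0.0017  0.0009  0.0004] rows 0.0
```

View pics/w1.png

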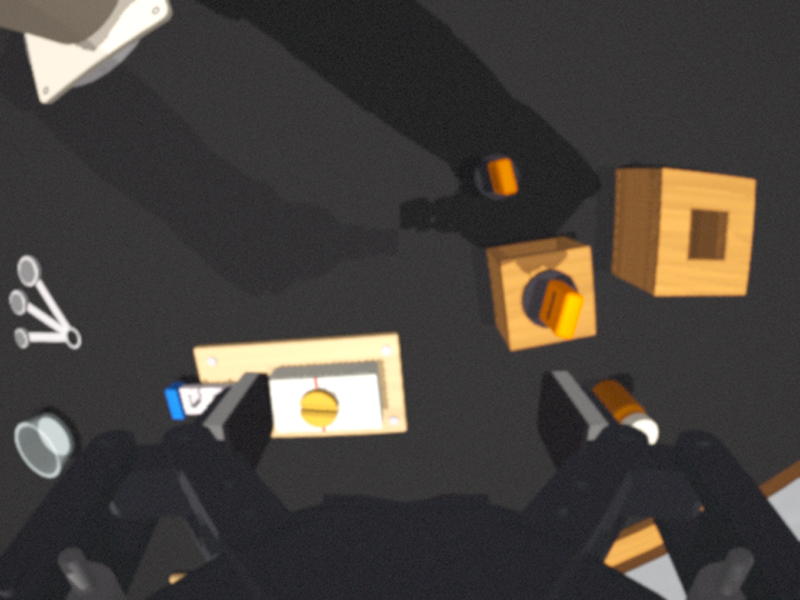

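w1 (800-wide view): cam at (320,408), red marks (316,382) and (323,430). Blue cap outer edge (166,385)–(176,419). Stand top corners (503,262), (590,246), (596,333), (511,349). Key handle top near (571,311), flange ellipse near (549,304). I'll compute positions, triangulating with the top view.

```bash
python3 - <<'E'
from h import *
W=dict(np.load('w1.npz'));T=dict(np.load('top0.npz'))
k=1/1.42857
P=lambda u,v,z:onplane(W,u*k,v*k,z,True)
print('cam',P(320,408,.057)); print('marks',P(316,382,.046),P(323,430,.046))
a,b=P(316,382,.046),P(323,430,.046); print('mark ang',np.degrees(np.arctan2(*(a-b)[1::-1])))
for c in [(195,347),(398,334),(406,431)]: print('board',P(*c,.012))
a,b=P(195,347,.012),P(398,334,.012);print('board ang',np.degrees(np.arctan2(*(b-a)[1::-1])))
print('cap',P(166,385,.036),P(176,419,.036))
st=np.array([P(*c,.07) for c in [(503,262),(590,246),(596,333),(511,349)]]);print('stand',st.round(4),st.mean(0),np.linalg.norm(np.diff(st,axis=0),axis=1))
# triangulate with the top view: topc px /3.6 + offset
t=lambda u,v:ray(T,u/3.6+95,v/3.6+200)
w=lambda u,v:ray(W,u*k,v*k,True)
print('cam tri',tri([t(577,90),w(320,408)])); 
print('stand tri',[tri([t(*a),w(*b)]) for a,b in [((256,73),(596,333)),((353,92),(511,349)),((343,186),(503,262)),((241,168),(590,246))]])
# handle top: orange mask at depth
p=W['p'].astype(int);d=W['d']
m=(p[...,0]>150)&(p[...,1]<190)&(p[...,2]<80);m[:,:375]=0;m[:190]=0;m[:,412:]=0;m[:,:]&=True
v,u=np.nonzero(m); X=[]
for a,b in zip(u,v):
    o,r=ray(W,a,b,True); ax=W['R'][2]@r; X.append(o+r*d[b,a]/ax)
X=np.array(X); X=X[(X[:,2]>.118)&(X[:,2]<.13)]; print(len(X),X.mean(0), np.percentile(X[:,2],[5,50,95]))
r=cv2.minAreaRect((X[:,:2]*1000).astype(np.float32)); print(r, cv2.boxPoints(r))
E
```

```text
cam [0.52495254 0.09943429 0.057     ]
marks [0.50272334 0.10362867 0.046     ] [0.55339215 0.08704536 0.046     ]
mark ang 161.87733667732448
board [ 0.43299263 -0.01913569  0.012     ]
board [0.49643784 0.18982363 0.012     ]
board [0.60216088 0.15696172 0.012     ]
board ang 73.11041431238144
cap [ 0.454837   -0.06115626  0.036     ] [ 0.49465953 -0.07257393  0.036     ]
stand [[0.4518 0.3021 0.07  ]
 [0.4657 0.3796 0.07  ]
 [0.544  0.364  0.07  ]
 [0.5278 0.2848 0.07  ]] [0.49732219 0.33261365 0.07      ] [0.0787068  0.07989743 0.08082012]
cam tri (array([0.52624105, 0.09611882, 0.05119458]), [np.float64(0.0015672790184772), np.float64(0.001567279018477305)])
stand tri [(array([0.54413452, 0.36425482, 0.0697615 ]), [np.float64(0.00019568455002641353), np.float64(0.00019568455002636533)]), (array([0.5266599 , 0.2837631 , 0.07192248]), [np.float64(0.000890835098366042), np.float64(0.0008908350983661934)]), (array([0.44886746, 0.29596699, 0.07761429]), [np.float64(0.005115428214992597), np.float64(0.005115428214992638)]), (array([0.46441499, 0.37689798, 0.0751073 ]), [np.float64(0.0009032318237248803), np.float64(0.0009032318237248032)])]
211 [0.49317849 0.32782922 0.1232579 ] [0.11895181 0.12369864 0.12588486]
((495.3670959472656, 329.6414489746094), (16.349441528320312, 35.00991439819336), 57.86001968383789) [[476.1959  332.03195]
 [505.84055 313.407  ]
 [514.5383  327.25095]
 [484.89365 345.8759 ]]
```

```bash
python3 plan.py 0.4617 -0.110 0.10 73.2; python3 plan.py 0.4617 -0.110 0.014 |tail -1
```

```text
t 0.98 p [0.4214 0.229  0.3009] toolz ang 68.73 tool axes world
 [[ 0.932 -0.001  0.363]
 [-0.363  0.     0.932]
 [-0.001 -1.    -0.   ]] 
q [4.98e-01 1.82e-01 1.10e-01 1.50e+00 1.00e-03 8.69e-01] F [-0.2  0.6  0.5] w 0.0854
linear [ 0.1607  0.2008 -0.3013] rows 9.5
yaw -4.47 or 175.53
linear [ 0.1608  0.2868 -0.3012] rows 10.7
```

```bash
python3 -m handwheel '[{"claw":0,"linear":[0.016,0.02,-0.03],"yaw":-4.5},{"claw":0,"linear":[0.032,0.04,-0.06],"yaw":-4.5},{"claw":0,"linear":[0.048,0.06,-0.09],"yaw":-4.5},{"claw":0,"linear":[0.064,0.08,-0.12],"yaw":-4.5},{"claw":0,"linear":[0.08,0.1,-0.15],"yaw":-4.5},{"claw":0,"linear":[0.096,0.12,-0.18],"yaw":-4.5},{"claw":0,"linear":[0.112,0.14,-0.21],"yaw":-4.5},{"claw":0,"linear":[0.128,0.16,-0.24],"yaw":-4.5},{"claw":0,"linear":[0.144,0.18,-0.27],"yaw":-4.5},{"claw":0,"linear":[0.16,0.2,-0.3],"yaw":-4.5}]'
python3 -m handwheel '[{"claw":0,"linear":[0,0,0],"yaw":0},{"claw":0,"linear":[0,0.03,0],"yaw":0},{"claw":0,"linear":[0,0.06,0],"yaw":0},{"claw":0,"linear":[0,0.086,0],"yaw":0},{"claw":0,"linear":[0,0.086,0],"yaw":0},{"claw":0,"linear":[0,0.086,0],"yaw":0},{"claw":0,"linear":[0,0.086,0.01],"yaw":0},{"claw":0,"linear":[0,0.086,0.015],"yaw":0},{"claw":0,"linear":[0,0.086,0.02],"yaw":0},{"claw":0,"linear":[0,0.086,0.02],"yaw":0}]'
python3 look.py w2; python3 plan.py 0.4784 -0.0606 0.014 73.2
```

```text
time_s: 1.82
tool_pos: [0.4617, -0.1069, 0.1001]
ee_rot: [-1.558, 0.225, -0.224]
wrist_force: [1.4, 0.3, 0.0]
width: -0.0002
time_s: 2.65
tool_pos: [0.4697, -0.0871, 0.0168]
ee_rot: [-1.559, 0.223, -0.228]
wrist_force: [0.8, -0.4, 0.7]
width: 0.0002
scale 1.4285714285714286
t 2.7 p [ 0.4692 -0.0876  0.0165] toolz ang 73.52 tool axes world
 [[ 0.959  0.002  0.284]
 [-0.284 -0.     0.959]
 [ 0.002 -1.     0.   ]] 
q [-0.184  0.407 -0.383  0.778 -0.     0.103] F [-0.3  0.7  1. ] w 0.0002
linear [0.0012 0.0025 0.0285] rows 0.7
yaw 0.32 or -179.68
```

View pics/w2.png

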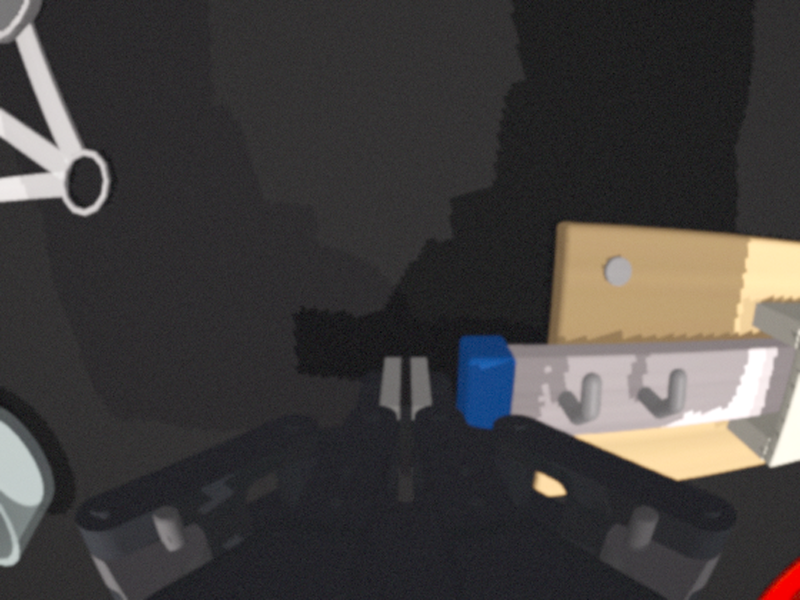

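w2: closed fingertips at (407,360), blue cap face edge at columns 458–462 (rows 338–425), facing the fingers and centred on them. The splayed knuckle at (520,425) needs a clearance check against the hooks.

```bash
python3 - <<'E'
from h import *
W=dict(np.load('w2.npz'));k=.7
def D(u,v):
    u,v=u*k,v*k; o,r=ray(W,u,v,True); return (o+r*W['d'][int(v),int(u)]/(W['R'][2]@r)).round(4)
for n,c in dict(knuck=(520,430),knuck2=(560,440),knuck3=(700,510),fing=(420,380),fb=(425,410),hook=(593,378),hook2=(679,373),captop=(475,350)).items(): print(n,D(*c))
print([onplane(W,u*k,v*k,.036,True).round(4) for u,v in [(460,338),(467,425)]])
E
python3 plan.py 0.4784 -0.0606 0.018 73.2|tail -2
```

```text
knuck [ 0.4648 -0.0601  0.0711]
knuck2 [ 0.4681 -0.0521  0.075 ]
knuck3 [ 0.4719 -0.0339  0.1061]
fing [ 0.4604 -0.0814  0.039 ]
fb [ 0.4594 -0.0805  0.0593]
hook [ 0.4706 -0.0341  0.0484]
hook2 [ 0.4781 -0.0065  0.0497]
captop [ 0.4601 -0.0636  0.0292]
[array([ 0.4524, -0.0672,  0.036 ]), array([ 0.4809, -0.072 ,  0.036 ])]
linear [ 0.0012 -0.0015  0.0285] rows 0.7
yaw 0.32 or -179.68
```

```bash
python3 -m handwheel '[{"claw":0,"linear":[-0.002,0,0],"yaw":0},{"claw":0,"linear":[-0.002,-0.001,0.004],"yaw":0},{"claw":0,"linear":[-0.002,-0.001,0.008],"yaw":0},{"claw":0,"linear":[-0.002,-0.001,0.011],"yaw":0},{"claw":0,"linear":[-0.002,-0.001,0.014],"yaw":0},{"claw":0,"linear":[-0.002,-0.001,0.017],"yaw":0},{"claw":0,"linear":[-0.002,-0.001,0.02],"yaw":0},{"claw":0,"linear":[-0.002,-0.001,0.023],"yaw":0},{"claw":0,"linear":[-0.002,-0.001,0.025],"yaw":0},{"claw":0,"linear":[-0.002,-0.001,0.025],"yaw":0}]'
python3 -m handwheel '[{"claw":0,"linear":[0,0,0.001],"yaw":0},{"claw":0,"linear":[0,0,0.002],"yaw":0},{"claw":0,"linear":[0,0,0.003],"yaw":0},{"claw":0,"linear":[0,0,0.004],"yaw":0},{"claw":0,"linear":[0,0,0.004],"yaw":0},{"claw":0,"linear":[0,0,0.005],"yaw":0},{"claw":0,"linear":[0,0,0.005],"yaw":0},{"claw":0,"linear":[0,0,0.006],"yaw":0},{"claw":0,"linear":[0,0,0.006],"yaw":0},{"claw":0,"linear":[0,0,0.006],"yaw":0}]'
```

```text
time_s: 3.53
tool_pos: [0.4734, -0.0631, 0.0162]
ee_rot: [-1.558, 0.227, -0.226]
wrist_force: [-1.7, -2.0, 0.7]
width: 0.0003
time_s: 4.37
tool_pos: [0.4749, -0.0581, 0.0163]
ee_rot: [-1.559, 0.227, -0.227]
wrist_force: [-1.8, -2.8, 1.4]
width: 0.0
```

```bash
python3 -m handwheel '[{"claw":0,"linear":[0,0,0.001],"yaw":0},{"claw":0,"linear":[0,0,0.002],"yaw":0},{"claw":0,"linear":[0,0,0.003],"yaw":0},{"claw":0,"linear":[0,0,0.004],"yaw":0},{"claw":0,"linear":[0,0,0.004],"yaw":0},{"claw":0,"linear":[0,0,0.005],"yaw":0},{"claw":0,"linear":[0,0,0.005],"yaw":0},{"claw":0,"linear":[0,0,0.006],"yaw":0},{"claw":0,"linear":[0,0,0.006],"yaw":0},{"claw":0,"linear":[0,0,0.006],"yaw":0}]'
python3 - <<'E'
from h import *
from station import *
W=camera_model('wrist');p,d=capture('wrist')
b=(p[...,2]>100)&(p[...,0]<60);v,u=np.nonzero(b);print(len(u),u.min(),u.max(),v.min(),v.max())
uu=np.percentile(u[v<v.min()+15],2);print(onplane(W,uu,v.min()+6,.036,True), 'dist to cam', (np.array([.526,.097])-onplane(W,uu,v.min()+6,.036,True)[:2])@[.287,.958])
E
```

```text
time_s: 5.2
tool_pos: [0.4749, -0.0577, 0.0164]
ee_rot: [-1.571, 0.232, -0.229]
wrist_force: [-6.2, -18.8, 4.2]
width: -0.0003
1702 312 348 242 300
[ 0.46145285 -0.04238931  0.036     ] dist to cam 0.1520599926204161
```

The force rose to 19 N with no further motion, and the cap face measures 0.152 m behind the cam, so the rail is home. I'll back off and go above the key.

```bash
python3 -m handwheel '[{"claw":0,"linear":[0,0,-0.01],"yaw":0},{"claw":0,"linear":[0,0,-0.025],"yaw":0},{"claw":0,"linear":[0,-0.02,-0.04],"yaw":0},{"claw":0,"linear":[0,-0.055,-0.04],"yaw":0},{"claw":0,"linear":[0,-0.09,-0.04],"yaw":0},{"claw":0,"linear":[0,-0.13,-0.04],"yaw":0},{"claw":0,"linear":[0,-0.17,-0.04],"yaw":0},{"claw":0,"linear":[0,-0.2,-0.02],"yaw":0},{"claw":0.0854,"linear":[0,-0.2,0.02],"yaw":0},{"claw":0.0854,"linear":[0,-0.2,0.04],"yaw":0}]'
python3 plan.py 0.4954 0.3296 0.19 58
```

```text
time_s: 6.08
tool_pos: [0.491, -0.0108, 0.2195]
ee_rot: [-1.554, 0.22, -0.232]
wrist_force: [-0.1, 0.2, -0.6]
width: 0.0231
t 6.08 p [ 0.491  -0.0108  0.2195] toolz ang 73.47 tool axes world
 [[ 0.959  0.008  0.285]
 [-0.285  0.004  0.959]
 [ 0.007 -1.     0.006]] 
q [-0.025  0.222 -0.05   1.291  0.004  0.264] F [-0.1  0.2 -0.6] w 0.0231
linear [-0.0928  0.0308  0.3274] rows 8.2
yaw 15.47 or -164.53
```

```bash
python3 -m handwheel '[{"claw":0.0854,"linear":[-0.009,0.003,0.033],"yaw":2},{"claw":0.0854,"linear":[-0.019,0.006,0.066],"yaw":4},{"claw":0.0854,"linear":[-0.028,0.009,0.099],"yaw":6},{"claw":0.0854,"linear":[-0.037,0.012,0.132],"yaw":8},{"claw":0.0854,"linear":[-0.046,0.015,0.165],"yaw":10},{"claw":0.0854,"linear":[-0.056,0.018,0.198],"yaw":12},{"claw":0.0854,"linear":[-0.065,0.022,0.231],"yaw":14},{"claw":0.0854,"linear":[-0.075,0.025,0.264],"yaw":15.5},{"claw":0.0854,"linear":[-0.084,0.028,0.297],"yaw":15.5},{"claw":0.0854,"linear":[-0.093,0.03,0.325],"yaw":15.5}]'
python3 look.py w3; python3 plan.py 0.4954 0.3296 0.19 58
```

```text
time_s: 6.92
tool_pos: [0.4909, 0.3276, 0.1858]
ee_rot: [-1.524, 0.439, -0.436]
wrist_force: [0.4, -0.5, 0.9]
width: 0.0853
scale 1.4285714285714286
t 6.97 p [0.4904 0.3326 0.1851] toolz ang 58.29 tool axes world
 [[ 0.851 -0.001  0.526]
 [-0.526  0.007  0.851]
 [-0.005 -1.     0.005]] 
q [0.593 0.444 0.176 1.3   0.006 1.146] F [ 1.9  2.9 -0.4] w 0.0856
linear [ 0.0058 -0.0049  0.0001] rows 0.2
yaw 0.29 or -179.71
```

View pics/w3.png

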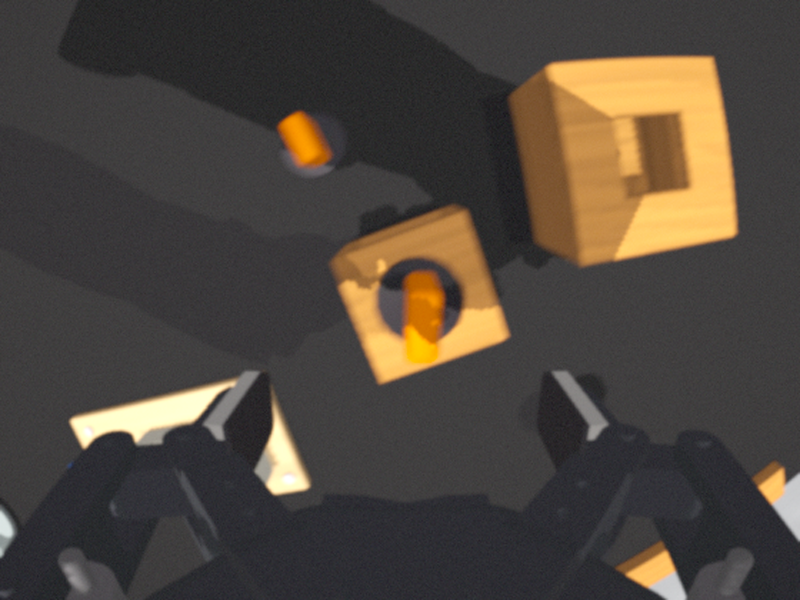

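w3: key handle top face about (406,290)–(443,290)–(438,362)–(405,362), flange ring centred (420,300), stand top corners (341,282), (470,213), (509,338), (380,383). The cam view is blocked by a finger.

```bash
python3 - <<'E'
from h import *
W=dict(np.load('w3.npz'));A=dict(np.load('w1.npz'));k=.7
P=lambda u,v,z:onplane(W,u*k,v*k,z,True)
h=np.array([P(*c,.125) for c in [(406,290),(443,290),(438,362),(405,362)]]);print(h.round(4),h.mean(0))
a=(h[2]+h[3]-h[0]-h[1]);print('long ang',np.degrees(np.arctan2(a[1],a[0])),np.linalg.norm(a)/2)
print('flange',P(420,300,.075))
st=np.array([P(*c,.07) for c in [(341,282),(470,213),(509,338),(380,383)]]);print(st.round(4),st.mean(0),np.linalg.norm(np.diff(st,axis=0),axis=1))
w=lambda M,u,v:ray(M,u*k,v*k,True)
print('handle top end tri',tri([w(W,421,362),w(A,567,338)]),tri([w(W,424,300),w(A,556,283)]))
print('stand corner tri',tri([w(W,509,338),w(A,596,333)]))
for n,(u,v) in dict(handtop=(422,340),hand2=(424,315),flange=(392,300),big=(640,230),keyB=(300,130)).items():
    o,r=w(W,u,v); print(n,(o+r*W['d'][int(v*k),int(u*k)]/(W['R'][2]@r)).round(4))
E
python3 -c "
from plan import *
plan(.4954,.3296,.19,58)"
```

```text
[[0.4763 0.3357 0.125 ]
 [0.4852 0.35   0.125 ]
 [0.5141 0.3301 0.125 ]
 [0.5058 0.3168 0.125 ]] [0.49532998 0.33312755 0.125     ]
long ang -33.60427055384009 0.0350816975112548
flange [0.49553275 0.33324474 0.075     ]
[[0.4636 0.2998 0.07  ]
 [0.4687 0.3829 0.07  ]
 [0.5453 0.3659 0.07  ]
 [0.5286 0.2846 0.07  ]] [0.50152291 0.33330055 0.07      ] [0.08324244 0.07843667 0.08308239]
handle top end tri (array([0.5099912 , 0.32330898, 0.12689111]), [np.float64(0.0008563029516502353), np.float64(0.0008563029516502888)]) (array([0.48953634, 0.33722349, 0.07803815]), [np.float64(0.006475499842911007), np.float64(0.006475499842911053)])
stand corner tri (array([0.54798505, 0.3661604 , 0.06269186]), [np.float64(0.00036880405123458166), np.float64(0.0003688040512345701)])
handtop [0.4998 0.3298 0.1275]
hand2 [0.4903 0.3367 0.1265]
flange [0.487  0.3199 0.0754]
big [0.4349 0.3608 0.3295]
keyB [0.3819 0.33   0.0884]
t 6.97 p [0.4904 0.3326 0.1851] toolz ang 58.29 tool axes world
 [[ 0.851 -0.001  0.526]
 [-0.526  0.007  0.851]
 [-0.005 -1.     0.005]] 
q [0.593 0.444 0.176 1.3   0.006 1.146] F [ 1.9  2.9 -0.4] w 0.0856
linear [ 0.0058 -0.0049  0.0001] rows 0.2
yaw 0.29 or -179.71
```

```bash
python3 plan.py 0.4955 0.3328 0.083 57
```

```text
t 6.97 p [0.4904 0.3326 0.1851] toolz ang 58.29 tool axes world
 [[ 0.851 -0.001  0.526]
 [-0.526  0.007  0.851]
 [-0.005 -1.     0.005]] 
q [0.593 0.444 0.176 1.3   0.006 1.146] F [ 1.9  2.9 -0.4] w 0.0856
linear [0.0047 0.1021 0.0024] rows 2.5
yaw 1.29 or -178.71
```

```bash
python3 -m handwheel '[{"claw":0.0854,"linear":[0.004,0,0.002],"yaw":1.3},{"claw":0.0854,"linear":[0.004,0,0.002],"yaw":1.3},{"claw":0.0854,"linear":[0.004,0.01,0.002],"yaw":1.3},{"claw":0.0854,"linear":[0.004,0.02,0.002],"yaw":1.3},{"claw":0.0854,"linear":[0.004,0.03,0.002],"yaw":1.3},{"claw":0.0854,"linear":[0.004,0.03,0.002],"yaw":1.3},{"claw":0.0854,"linear":[0.004,0.03,0.002],"yaw":1.3},{"claw":0.0854,"linear":[0.004,0.03,0.002],"yaw":1.3},{"claw":0.0854,"linear":[0.004,0.03,0.002],"yaw":1.3},{"claw":0.0854,"linear":[0.004,0.03,0.002],"yaw":1.3}]'
python3 plan.py 0.4955 0.3328 0.083 57
```

```text
time_s: 7.8
tool_pos: [0.4964, 0.3239, 0.1569]
ee_rot: [-1.521, 0.456, -0.457]
wrist_force: [-0.1, 0.1, -0.3]
width: 0.0858
t 7.8 p [0.4964 0.3239 0.1569] toolz ang 56.62 tool axes world
 [[ 0.835  0.001  0.55 ]
 [-0.55   0.001  0.835]
 [ 0.    -1.     0.001]] 
q [0.578 0.462 0.128 1.236 0.    1.161] F [-0.1  0.1 -0.3] w 0.0858
linear [-0.0057  0.074   0.0069] rows 1.8
yaw -0.38 or 179.62
```

```bash
python3 -m handwheel '[{"claw":0.0854,"linear":[-0.006,0,0.007],"yaw":0},{"claw":0.0854,"linear":[-0.006,0.01,0.007],"yaw":0},{"claw":0.0854,"linear":[-0.006,0.025,0.007],"yaw":0},{"claw":0.0854,"linear":[-0.006,0.04,0.007],"yaw":0},{"claw":0.0854,"linear":[-0.006,0.055,0.007],"yaw":0},{"claw":0.0854,"linear":[-0.006,0.068,0.007],"yaw":0},{"claw":0.0854,"linear":[-0.006,0.074,0.007],"yaw":0},{"claw":0.0854,"linear":[-0.006,0.074,0.007],"yaw":0},{"claw":0.06,"linear":[-0.006,0.074,0.007],"yaw":0},{"claw":0.03,"linear":[-0.006,0.074,0.007],"yaw":0}]'
python3 look.py w4; python3 plan.py 0.4955 0.3328 0.083 57
```

```text
time_s: 8.63
tool_pos: [0.4954, 0.3334, 0.0831]
ee_rot: [-1.521, 0.455, -0.457]
wrist_force: [0.9, 0.3, 0.3]
width: 0.0636
scale 1.4285714285714286
t 8.68 p [0.4956 0.3334 0.0833] toolz ang 56.63 tool axes world
 [[ 0.835  0.002  0.55 ]
 [-0.55   0.001  0.835]
 [ 0.001 -1.     0.002]] 
q [0.592 0.527 0.033 1.074 0.    1.175] F [-0.2  0.1 -0.2] w 0.0569
linear [ 0.0003  0.0003 -0.0006] rows 0.0
yaw -0.37 or 179.63
```

View pics/w4.png

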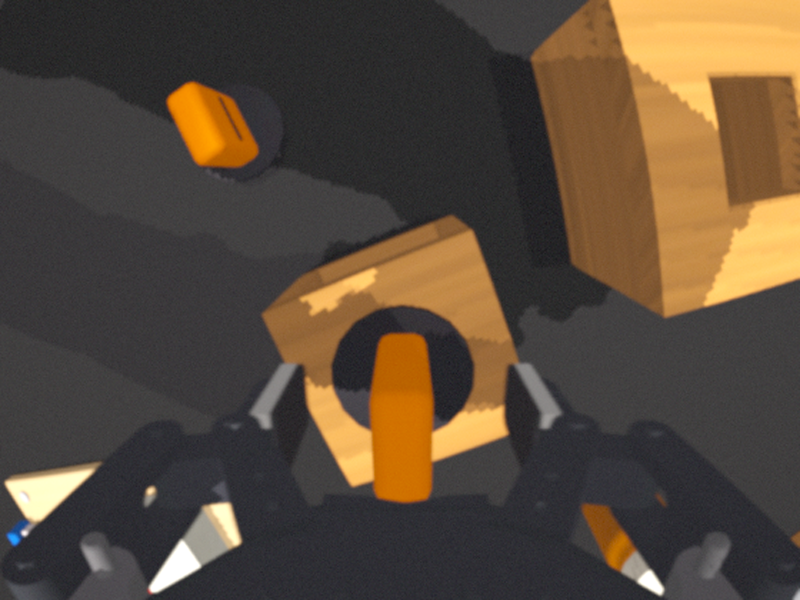

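w4: handle centred between the open fingers at columns 373–433 with its edges vertical, flange ring below. I'll close and lift.

```bash
python3 -m handwheel '[{"claw":0.01,"linear":[0,0,0],"yaw":0},{"claw":0.0,"linear":[0,0,0],"yaw":0},{"claw":0.0,"linear":[0,0,0],"yaw":0},{"claw":0.0,"linear":[0,0,0],"yaw":0},{"claw":0.0,"linear":[0,0,0],"yaw":0},{"claw":0.0,"linear":[0,0,0],"yaw":0},{"claw":0.0,"linear":[0,0,0],"yaw":0},{"claw":0.0,"linear":[0,0,0],"yaw":0},{"claw":0.0,"linear":[0,0,0],"yaw":0},{"claw":0.0,"linear":[0,0,0],"yaw":0}]'
python3 -m handwheel '[{"claw":0.0,"linear":[0,-0.005,0],"yaw":0},{"claw":0.0,"linear":[0,-0.015,0],"yaw":0},{"claw":0.0,"linear":[0,-0.025,0],"yaw":0},{"claw":0.0,"linear":[0,-0.035,0],"yaw":0},{"claw":0.0,"linear":[0,-0.045,0],"yaw":0},{"claw":0.0,"linear":[0,-0.055,0],"yaw":0},{"claw":0.0,"linear":[0,-0.065,0],"yaw":0},{"claw":0.0,"linear":[0,-0.08,0],"yaw":0},{"claw":0.0,"linear":[0,-0.095,0],"yaw":0},{"claw":0.0,"linear":[0,-0.095,0],"yaw":0}]'
python3 plan.py 0.514 0.056 0.178 163.2
```

```text
time_s: 9.52
tool_pos: [0.4953, 0.3332, 0.083]
ee_rot: [-1.521, 0.456, -0.457]
wrist_force: [-0.8, 0.2, 5.1]
width: 0.0154
time_s: 10.35
tool_pos: [0.4966, 0.334, 0.1815]
ee_rot: [-1.517, 0.453, -0.459]
wrist_force: [0.8, 0.6, -0.6]
width: 0.0152
t 10.35 p [0.4966 0.334  0.1815] toolz ang 56.62 tool axes world
 [[ 0.835  0.006  0.55 ]
 [-0.55   0.004  0.835]
 [ 0.003 -1.     0.006]] 
q [0.592 0.455 0.183 1.292 0.    1.175] F [ 0.8  0.6 -0.6] w 0.0152
linear [ 0.1674  0.0025 -0.2226] rows 6.7
yaw 73.42 or -106.58
```

```bash
python3 plan.py 0.549 0.174 0.178 163.2 | tail -2
python3 -m handwheel '[{"claw":0.0,"linear":[0,0,0],"yaw":-5},{"claw":0.0,"linear":[0.01,0,-0.01],"yaw":-12},{"claw":0.0,"linear":[0.03,0,-0.025],"yaw":-19},{"claw":0.0,"linear":[0.05,0,-0.04],"yaw":-26},{"claw":0.0,"linear":[0.07,0,-0.055],"yaw":-33},{"claw":0.0,"linear":[0.09,0,-0.07],"yaw":-40},{"claw":0.0,"linear":[0.11,0,-0.085],"yaw":-47},{"claw":0.0,"linear":[0.12,0,-0.1],"yaw":-54},{"claw":0.0,"linear":[0.13,0,-0.105],"yaw":-61},{"claw":0.0,"linear":[0.13,0,-0.105],"yaw":-68}]'
python3 -m handwheel '[{"claw":0.0,"linear":[0,0,0],"yaw":-6},{"claw":0.0,"linear":[0,0,0],"yaw":-12},{"claw":0.0,"linear":[0,0,0],"yaw":-18},{"claw":0.0,"linear":[0,0,0],"yaw":-24},{"claw":0.0,"linear":[0,0,0],"yaw":-30},{"claw":0.0,"linear":[0,0,0],"yaw":-35},{"claw":0.0,"linear":[0,0,0],"yaw":-38.5},{"claw":0.0,"linear":[0,0,0],"yaw":-38.5},{"claw":0.0,"linear":[0,0,0],"yaw":-38.5},{"claw":0.0,"linear":[0,0,0],"yaw":-38.5}]'
python3 plan.py 0.549 0.174 0.178 163.2
python3 look.py w5
```

```text
linear [ 0.1318  0.0032 -0.1048] rows 4.0
yaw 73.42 or -106.58
time_s: 11.18
tool_pos: [0.5463, 0.1711, 0.1769]
ee_rot: [-1.519, -0.475, 0.476]
wrist_force: [0.2, -0.2, -1.8]
width: 0.0156
time_s: 12.02
tool_pos: [0.5456, 0.1737, 0.1771]
ee_rot: [-1.335, -0.988, 0.989]
wrist_force: [0.7, -0.5, -1.2]
width: 0.0151
t 12.02 p [0.5456 0.1737 0.1771] toolz ang 163.05 tool axes world
 [[ 0.292 -0.    -0.957]
 [ 0.957 -0.     0.292]
 [-0.    -1.     0.   ]] 
q [ 0.308  0.411  0.104  1.264 -0.    -0.967] F [ 0.7 -0.5 -1.2] w 0.0151
linear [ 0.0013 -0.0009 -0.0032] rows 0.1
yaw -0.15 or 179.85
scale 1.4285714285714286
```

View pics/w5.png

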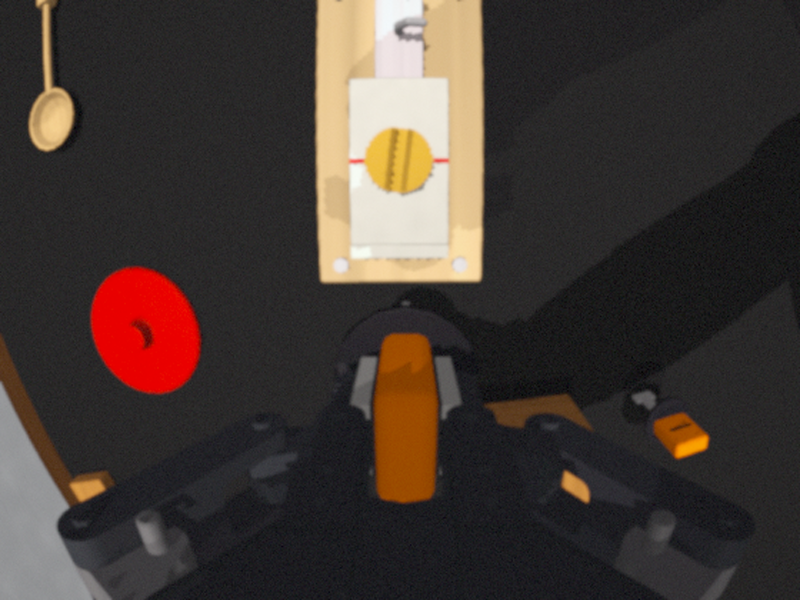

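```bash
python3 - <<'E'
from h import *
W=dict(np.load('w5.npz'))
c=W['p'][78:144,236:324,::-1];cv2.imwrite('pics/w5c.png',cv2.resize(c,None,fx=9,fy=9,interpolation=cv2.INTER_CUBIC))
E
```

```text
(no output)
```

View pics/w5c.png

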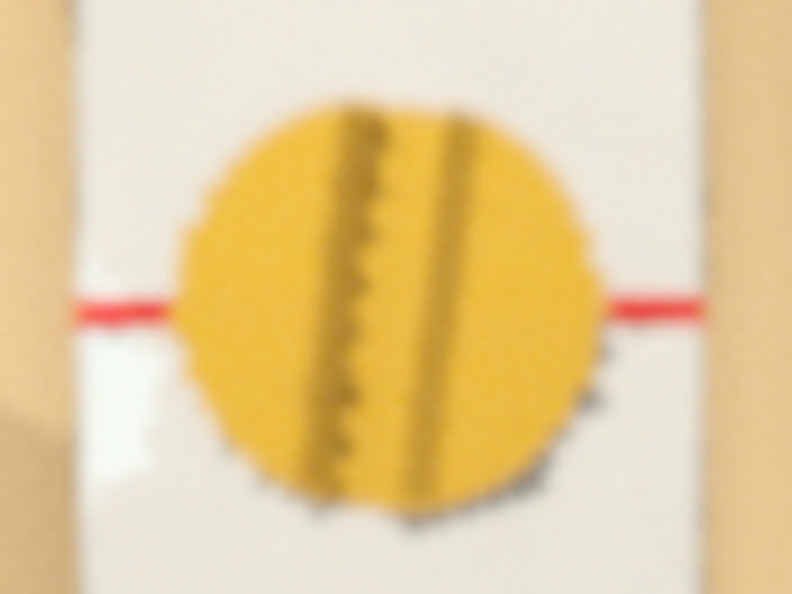

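w5c: disc centre (391,306). The slot's centre line runs from (410,110) to (371,497), about 6° off the rail line. Red marks at (122,313) and (655,310), i.e. level across the image.

```bash
python3 - <<'E'
from h import *
W=dict(np.load('w5.npz'));A=dict(np.load('w1.npz'));k=.7
# pixel-centre convention of cv2.resize
P=lambda u,v,z:onplane(W,236+(u+.5)/9-.5,78+(v+.5)/9-.5,z,True)
print('cam',P(391,306,.057)); a,b=P(410,110,.057),P(371,497,.057)
print('slot',a,b,(a+b)/2,np.degrees(np.arctan2(*(b-a)[1::-1])),np.linalg.norm(a-b))
a,b=P(122,313,.046),P(655,310,.046); print('marks mid',(a+b)/2,np.degrees(np.arctan2(*(a-b)[1::-1])))
w=lambda M,u,v:ray(M,u*k,v*k,True)
print(tri([w(W,398.8,160),w(A,320,408)]))
q=W
print('key handle top',[onplane(W,u*k,v*k,.177-.083+.125,True).round(4) for u,v in [(375,498),(437,498)]])
E
python3 plan.py 0.526 0.097 0.15
```

```text
cam [0.52599709 0.09615287 0.057     ]
slot [0.5192012  0.07964199 0.057     ] [0.53273698 0.11209317 0.057     ] [0.52596909 0.09586758 0.057     ] 67.35838826669607 0.03516101091810537
marks mid [0.52631875 0.09581718 0.046     ] -16.78484062512232
(array([0.52647902, 0.09693617, 0.05221898]), [np.float64(0.0008023294441024312), np.float64(0.0008023294441025682)])
key handle top [array([0.5582, 0.1856, 0.219 ]), array([0.542 , 0.1906, 0.219 ])]
t 12.07 p [0.5456 0.1736 0.1771] toolz ang 163.07 tool axes world
 [[ 0.291 -0.    -0.957]
 [ 0.957 -0.     0.291]
 [-0.    -1.     0.   ]] 
q [ 0.308  0.411  0.104  1.264  0.    -0.967] F [-0.2 -0.  -0.6] w 0.0154
linear [-0.079   0.0271 -0.0036] rows 2.0
```

```bash
python3 -m handwheel '[{"claw":0.0,"linear":[-0.015,0.005,0],"yaw":2},{"claw":0.0,"linear":[-0.035,0.01,-0.002],"yaw":4},{"claw":0.0,"linear":[-0.055,0.015,-0.003],"yaw":5.7},{"claw":0.0,"linear":[-0.07,0.02,-0.0035],"yaw":5.7},{"claw":0.0,"linear":[-0.08,0.025,-0.0039],"yaw":5.7},{"claw":0.0,"linear":[-0.08,0.025,-0.0039],"yaw":5.7},{"claw":0.0,"linear":[-0.08,0.025,-0.0039],"yaw":5.7},{"claw":0.0,"linear":[-0.08,0.025,-0.0039],"yaw":5.7},{"claw":0.0,"linear":[-0.08,0.025,-0.0039],"yaw":5.7},{"claw":0.0,"linear":[-0.08,0.025,-0.0039],"yaw":5.7}]'
python3 plan.py 0.5261 0.0960 0.1225 157.4
```

```text
time_s: 12.9
tool_pos: [0.5267, 0.0968, 0.1526]
ee_rot: [-1.37, -0.916, 0.914]
wrist_force: [-0.1, 0.1, -0.4]
width: 0.0154
t 12.9 p [0.5267 0.0968 0.1526] toolz ang 157.49 tool axes world
 [[ 0.383  0.001 -0.924]
 [ 0.924  0.     0.383]
 [ 0.001 -1.    -0.001]] 
q [ 0.182  0.356 -0.046  1.168  0.    -0.996] F [-0.1  0.1 -0.4] w 0.0154
linear [-0.001   0.0301  0.0003] rows 0.7
yaw 0.09 or -179.91
```

```bash
python3 -m handwheel '[{"claw":0.0,"linear":[-0.001,0.003,0],"yaw":0},{"claw":0.0,"linear":[-0.001,0.006,0],"yaw":0},{"claw":0.0,"linear":[-0.001,0.01,0],"yaw":0},{"claw":0.0,"linear":[-0.001,0.014,0],"yaw":0},{"claw":0.0,"linear":[-0.001,0.017,0],"yaw":0},{"claw":0.0,"linear":[-0.001,0.02,0],"yaw":0},{"claw":0.0,"linear":[-0.001,0.023,0],"yaw":0},{"claw":0.0,"linear":[-0.001,0.025,0],"yaw":0},{"claw":0.0,"linear":[-0.001,0.025,0],"yaw":0},{"claw":0.0,"linear":[-0.001,0.025,0],"yaw":0}]'
python3 plan.py 0.5261 0.0960 0.1215 157.4
```

```text
time_s: 13.73
tool_pos: [0.5258, 0.095, 0.1272]
ee_rot: [-1.37, -0.914, 0.914]
wrist_force: [0.7, -0.1, -1.3]
width: 0.0151
t 13.73 p [0.5258 0.095  0.1272] toolz ang 157.42 tool axes world
 [[ 0.384 -0.    -0.923]
 [ 0.923  0.     0.384]
 [-0.    -1.     0.   ]] 
q [ 0.179  0.375 -0.088  1.108  0.    -0.998] F [ 0.7 -0.1 -1.3] w 0.0151
linear [0.001  0.0057 0.0001] rows 0.1
yaw 0.02 or -179.98
```

```bash
python3 -m handwheel '[{"claw":0.0,"linear":[0.001,0.001,0],"yaw":0},{"claw":0.0,"linear":[0.001,0.002,0],"yaw":0},{"claw":0.0,"linear":[0.001,0.003,0],"yaw":0},{"claw":0.0,"linear":[0.001,0.004,0],"yaw":0},{"claw":0.0,"linear":[0.001,0.005,0],"yaw":0},{"claw":0.0,"linear":[0.001,0.005,0],"yaw":0},{"claw":0.0,"linear":[0.001,0.005,0],"yaw":0},{"claw":0.0,"linear":[0.001,0.005,0],"yaw":0},{"claw":0.0,"linear":[0.001,0.005,0],"yaw":0},{"claw":0.0,"linear":[0.001,0.005,0],"yaw":0}]'
python3 plan.py 0.5261 0.0960 0.1215 157.4; python3 -c "
from station import *
print(sense()['wrist_torque'])"
```

```text
time_s: 14.57
tool_pos: [0.5263, 0.096, 0.1224]
ee_rot: [-1.37, -0.914, 0.914]
wrist_force: [0.1, -0.1, -0.1]
width: 0.0153
t 14.57 p [0.5263 0.096  0.1224] toolz ang 157.43 tool axes world
 [[ 0.384  0.    -0.923]
 [ 0.923  0.     0.384]
 [ 0.    -1.    -0.   ]] 
q [ 0.18   0.38  -0.094  1.097  0.    -0.996] F [ 0.1 -0.1 -0.1] w 0.0153
linear [-0.0001  0.0009  0.0002] rows 0.0
yaw 0.03 or -179.97
[-0.07019833 -0.01142164  0.05531784]
```

```bash
python3 -m handwheel '[{"claw":0.0,"linear":[0,0,0],"yaw":4},{"claw":0.0,"linear":[0,0,0],"yaw":8},{"claw":0.0,"linear":[0,0,0],"yaw":12},{"claw":0.0,"linear":[0,0,0],"yaw":16},{"claw":0.0,"linear":[0,0,0],"yaw":20},{"claw":0.0,"linear":[0,0,0],"yaw":25},{"claw":0.0,"linear":[0,0,0],"yaw":30},{"claw":0.0,"linear":[0,0,0],"yaw":35},{"claw":0.0,"linear":[0,0,0],"yaw":40},{"claw":0.0,"linear":[0,0,0],"yaw":40}]'
python3 plan.py 0.5261 0.0960 0.1224 73.2; python3 -c "
from station import *
print(sense()['wrist_torque'])"
```

```text
time_s: 15.4
tool_pos: [0.5256, 0.0966, 0.1223]
ee_rot: [-1.536, -0.374, 0.375]
wrist_force: [-1.3, 1.1, 1.1]
width: 0.0154
t 15.4 p [0.5256 0.0966 0.1223] toolz ang 117.39 tool axes world
 [[ 0.888 -0.001 -0.46 ]
 [ 0.46   0.001  0.888]
 [-0.    -1.     0.002]] 
q [ 0.181  0.38  -0.094  1.097  0.002 -0.297] F [-1.3  1.1  1.1] w 0.0154
linear [ 0.0001 -0.0001 -0.0008] rows 0.0
yaw 44.19 or -135.81
[0.53728259 0.4301329  0.08276689]
```

```bash
python3 -m handwheel '[{"claw":0.0,"linear":[0,0,0],"yaw":5},{"claw":0.0,"linear":[0,0,0],"yaw":10},{"claw":0.0,"linear":[0,0,0],"yaw":15},{"claw":0.0,"linear":[0,0,0],"yaw":20},{"claw":0.0,"linear":[0,0,0],"yaw":25},{"claw":0.0,"linear":[0,0,0],"yaw":30},{"claw":0.0,"linear":[0,0,0],"yaw":35},{"claw":0.0,"linear":[0,0,0],"yaw":40},{"claw":0.0,"linear":[0,0,0],"yaw":44},{"claw":0.0,"linear":[0,0,0],"yaw":44}]'
python3 -c "
from station import *
print(sense()['wrist_torque'],sense()['wrist_force'])"
python3 -m handwheel '[{"claw":0.0,"linear":[0,0,0],"yaw":1},{"claw":0.0,"linear":[0,0,0],"yaw":2},{"claw":0.0,"linear":[0,0,0],"yaw":3},{"claw":0.0,"linear":[0,0,0],"yaw":4},{"claw":0.0,"linear":[0,0,0],"yaw":5},{"claw":0.0,"linear":[0,0,0],"yaw":6},{"claw":0.0,"linear":[0,0,0],"yaw":7},{"claw":0.0,"linear":[0,0,0],"yaw":7},{"claw":0.0,"linear":[0,0,0],"yaw":7},{"claw":0.0,"linear":[0,0,0],"yaw":7}]'
python3 plan.py 0.5261 0.0960 0.1224 73.2; python3 -c "
from station import *
print(sense()['wrist_torque'])"
```

```text
time_s: 16.23
tool_pos: [0.5257, 0.0972, 0.1223]
ee_rot: [-1.557, 0.227, -0.224]
wrist_force: [-1.1, 3.4, -0.1]
width: 0.0153
[1.07048797 0.53814554 0.02927519] [-1.12565218  3.35965    -0.06782833]
time_s: 17.07
tool_pos: [0.5258, 0.0972, 0.1223]
ee_rot: [-1.545, 0.322, -0.32]
wrist_force: [-2.4, 5.1, -0.3]
width: 0.0149
t 17.07 p [0.5258 0.0972 0.1223] toolz ang 66.57 tool axes world
 [[ 0.918 -0.001  0.398]
 [-0.398  0.003  0.918]
 [-0.002 -1.     0.002]] 
q [ 0.181  0.38  -0.094  1.097  0.003  0.59 ] F [-2.4  5.1 -0.3] w 0.0149
linear [ 0.0007 -0.0001 -0.001 ] rows 0.0
yaw -6.63 or 173.37
[1.45700491 0.57827639 0.06691776]
```

```bash
python3 -m handwheel '[{"claw":0.0,"linear":[0,0,0],"yaw":0.5},{"claw":0.0,"linear":[0,0,0],"yaw":1},{"claw":0.0,"linear":[0,0,0],"yaw":1.5},{"claw":0.0,"linear":[0,0,0],"yaw":2},{"claw":0.0,"linear":[0,0,0],"yaw":2.5},{"claw":0.0,"linear":[0,0,0],"yaw":3},{"claw":0.0,"linear":[0,0,0],"yaw":3},{"claw":0.0,"linear":[0,0,0],"yaw":3},{"claw":0.0,"linear":[0,0,0],"yaw":3},{"claw":0.0,"linear":[0,0,0],"yaw":3}]'
python3 plan.py 0.5261 0.0960 0.1224 73.2; python3 -c "
from station import *
print(sense()['wrist_torque'],sense()['tau'])"
```

```text
time_s: 17.9
tool_pos: [0.5259, 0.0972, 0.1223]
ee_rot: [-1.538, 0.362, -0.36]
wrist_force: [-1.4, 5.1, 0.4]
width: 0.0153
t 17.9 p [0.5259 0.0972 0.1223] toolz ang 63.58 tool axes world
 [[ 0.896 -0.001  0.445]
 [-0.445  0.003  0.896]
 [-0.002 -1.     0.002]] 
q [ 0.181  0.38  -0.094  1.097  0.003  0.642] F [-1.4  5.1  0.4] w 0.0153
linear [ 0.0008 -0.0001 -0.001 ] rows 0.0
yaw -9.62 or 170.38
[1.4905745  0.59369875 0.14929795] [ -3.07622597 -42.01336741  23.9672488   -0.54184986  -2.02179596
   0.1423587 ]
```

```bash
python3 -m handwheel '[{"claw":0.0,"linear":[0,0,0],"yaw":0.5},{"claw":0.0,"linear":[0,0,0],"yaw":1},{"claw":0.0,"linear":[0,0,0],"yaw":1.5},{"claw":0.0,"linear":[0,0,0],"yaw":2},{"claw":0.0,"linear":[0,0,0],"yaw":2.5},{"claw":0.0,"linear":[0,0,0],"yaw":3},{"claw":0.0,"linear":[0,0,0],"yaw":3},{"claw":0.0,"linear":[0,0,0],"yaw":3},{"claw":0.0,"linear":[0,0,0],"yaw":3},{"claw":0.0,"linear":[0,0,0],"yaw":3}]'
python3 plan.py 0.5261 0.0960 0.1224 73.2; python3 -c "
from station import *
print(sense()['wrist_torque'],sense()['tau'])"
```

```text
time_s: 18.73
tool_pos: [0.5259, 0.0973, 0.1224]
ee_rot: [-1.531, 0.403, -0.401]
wrist_force: [-1.8, 5.6, 0.2]
width: 0.0153
t 18.73 p [0.5259 0.0973 0.1224] toolz ang 60.63 tool axes world
 [[ 0.871 -0.001  0.49 ]
 [-0.49   0.003  0.871]
 [-0.002 -1.     0.002]] 
q [ 0.181  0.38  -0.094  1.097  0.003  0.694] F [-1.8  5.6  0.2] w 0.0153
linear [ 0.0008 -0.     -0.001 ] rows 0.0
yaw -12.57 or 167.43
[1.46404301 0.60600541 0.41228849] [ -3.35677519 -42.01749444  23.95141125  -0.52213758  -2.04227753
   0.38036864]
```

The torque climbed to 0.41 N m against 0.1 N m of friction, so the cam is on its hard stop. I'll relax the yaw to mid-slack, lift out and check.

```bash
python3 -m handwheel '[{"claw":0.0,"linear":[0,0,0],"yaw":-2},{"claw":0.0,"linear":[0,0,0],"yaw":-4},{"claw":0.0,"linear":[0,0,0],"yaw":-6},{"claw":0.0,"linear":[0,0,0],"yaw":-8},{"claw":0.0,"linear":[0,0,0],"yaw":-9},{"claw":0.0,"linear":[0,0,0],"yaw":-9},{"claw":0.0,"linear":[0,0,0],"yaw":-9},{"claw":0.0,"linear":[0,0,0],"yaw":-9},{"claw":0.0,"linear":[0,0,0],"yaw":-9},{"claw":0.0,"linear":[0,0,0],"yaw":-9}]'
python3 -c "
from station import *
print(sense()['wrist_torque'],sense()['tau'])"
python3 -m handwheel '[{"claw":0.0,"linear":[0,-0.001,0],"yaw":0},{"claw":0.0,"linear":[0,-0.003,0],"yaw":0},{"claw":0.0,"linear":[0,-0.005,0],"yaw":0},{"claw":0.0,"linear":[0,-0.008,0],"yaw":0},{"claw":0.0,"linear":[0,-0.012,0],"yaw":0},{"claw":0.0,"linear":[0,-0.017,0],"yaw":0},{"claw":0.0,"linear":[0,-0.025,0],"yaw":0},{"claw":0.0,"linear":[0,-0.035,0],"yaw":0},{"claw":0.0,"linear":[0,-0.045,0],"yaw":0},{"claw":0.0,"linear":[0,-0.055,0],"yaw":0}]'
python3 plan.py 0.4955 0.3333 0.1775 56.6
```

```text
time_s: 19.57
tool_pos: [0.5263, 0.0963, 0.1223]
ee_rot: [-1.552, 0.282, -0.282]
wrist_force: [-1.4, 4.0, 0.4]
width: 0.0154
[1.31243    0.25789251 0.03500467] [-2.61110768e+00 -4.25118792e+01  2.36960042e+01 -1.67618715e-02
 -1.79033317e+00  4.28721600e-02]
time_s: 20.4
tool_pos: [0.5265, 0.0959, 0.1788]
ee_rot: [-1.552, 0.281, -0.283]
wrist_force: [0.5, -0.5, -0.3]
width: 0.0153
t 20.4 p [0.5265 0.0959 0.1788] toolz ang 69.42 tool axes world
 [[ 0.936  0.001  0.352]
 [-0.352 -0.     0.936]
 [ 0.001 -1.     0.   ]] 
q [ 0.18   0.337 -0.002  1.231 -0.     0.539] F [ 0.5 -0.5 -0.3] w 0.0153
linear [-0.1125  0.0012  0.2114] rows 5.7
yaw 12.82 or -167.18
```

```bash
python3 -m handwheel '[{"claw":0.0,"linear":[0.02,0,0],"yaw":0},{"claw":0.0,"linear":[0.04,0,0],"yaw":0},{"claw":0.0,"linear":[0.06,0,0],"yaw":0},{"claw":0.0,"linear":[0.075,0,0],"yaw":0},{"claw":0.0,"linear":[0.08,0,0],"yaw":0},{"claw":0.0,"linear":[0.08,0,0],"yaw":0},{"claw":0.0,"linear":[0.08,0,0],"yaw":0},{"claw":0.0,"linear":[0.08,0,0],"yaw":0},{"claw":0.0,"linear":[0.08,0,0],"yaw":0},{"claw":0.0,"linear":[0.08,0,0],"yaw":0}]'
python3 look.py w6 wrist; python3 plan.py 0.4955 0.3333 0.1775 56.6
python3 - <<'E'
from h import *
A=dict(np.load('w6.npz'))['p'][:,:,::-1];B=dict(np.load('w5.npz'))['p'][:,:,::-1]
r=lambda c,s:cv2.resize(c,s,interpolation=cv2.INTER_CUBIC)
a=r(A[70:190,200:360],(800,600))[:,:]; 
# montage: full w6 handle region, cam region, and w5 handle region for comparison
m=np.vstack([np.hstack([r(A[60:200,180:380],(400,280)),r(A[220:360,240:330],(200,311))[:280],r(B[220:360,240:330],(200,311))[:280]])]);
c=r(A[70:170,200:360],(512,320)); m2=np.hstack([c,np.zeros((320,288,3),np.uint8)])
cv2.imwrite('pics/w6m.png',np.vstack([m,m2]))
E
```

```text
time_s: 21.23
tool_pos: [0.6005, 0.0683, 0.1776]
ee_rot: [-1.552, 0.281, -0.281]
wrist_force: [0.6, 0.9, -1.1]
width: 0.0154
scale 1.4285714285714286
t 21.28 p [0.6006 0.0682 0.1776] toolz ang 69.46 tool axes world
 [[ 0.936  0.     0.351]
 [-0.351  0.     0.936]
 [ 0.    -1.     0.   ]] 
q [0.113 0.474 0.203 1.3   0.    0.472] F [-0.2  0.1 -0.6] w 0.0151
linear [-1.915e-01  1.000e-04  2.114e-01] rows 6.8
yaw 12.86 or -167.14
```

View pics/w6m.png

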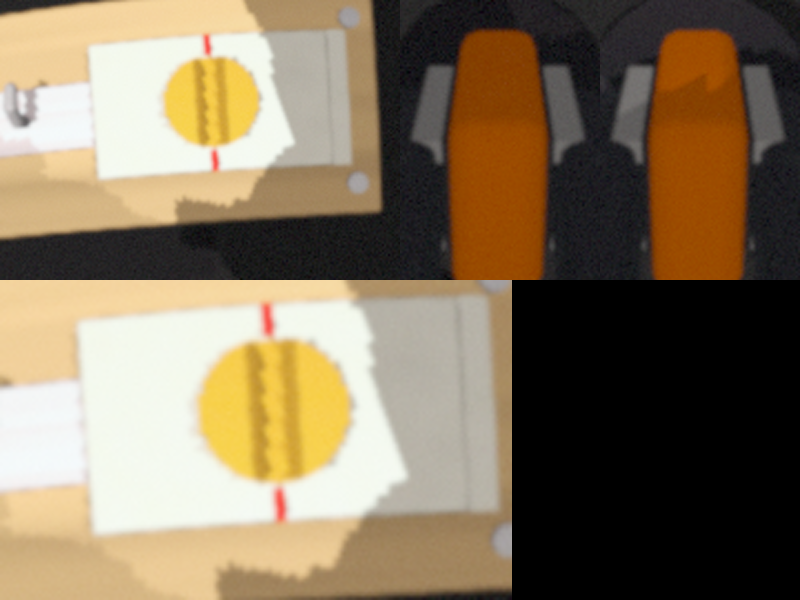

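w6m: slot line (268,345)–(279,478) lies in line with the red marks (267,320) and (281,505) to about 1°. The handle sits straight in the fingers, same as before the turn. Next: a numeric check of the slot angle, and moving back over the stand.

```bash
python3 - <<'E'
from h import *
W=dict(np.load('w6.npz'));p=W['p'].astype(int)
sub=p[70:170,200:360]; 
P=lambda u,v,z:onplane(W,200+(u+.5)/3.2-.5,70+(v-280+.5)/3.2-.5,z,True)
L=lambda a,b,z:np.degrees(np.arctan2(*(P(*b,z)-P(*a,z))[1::-1]))
print('marks',L((267,320),(281,505),.046))
r=sub[...,0];red=(r>180)&(sub[...,1]<90);v,u=np.nonzero(red);X=np.array([onplane(W,200+a,70+b,.046,True)[:2] for a,b in zip(u,v)])
d=np.linalg.svd(X-X.mean(0))[2][0];print('marks fit',np.degrees(np.arctan2(d[1],d[0])),X.mean(0))
# slot right wall: darkest column per row in the right half of the disc
pts=[]
for v in range(25,58):
    c=sub[v,83:95].sum(1).astype(float); w=np.clip(np.median(c)-c,0,None)
    if w.sum()>30: pts.append(onplane(W,200+83+(w*np.arange(12)).sum()/w.sum(),70+v,.055,True)[:2])
X=np.array(pts);d=np.linalg.svd(X-X.mean(0))[2][0];print('slot wall',len(X),np.degrees(np.arctan2(d[1],d[0])))
E
python3 -m handwheel '[{"claw":0.0,"linear":[-0.02,0,0.022],"yaw":2},{"claw":0.0,"linear":[-0.04,0,0.044],"yaw":4},{"claw":0.0,"linear":[-0.06,0,0.066],"yaw":6},{"claw":0.0,"linear":[-0.08,0,0.088],"yaw":8},{"claw":0.0,"linear":[-0.1,0,0.11],"yaw":10},{"claw":0.0,"linear":[-0.12,0,0.132],"yaw":12},{"claw":0.0,"linear":[-0.14,0,0.154],"yaw":12.9},{"claw":0.0,"linear":[-0.16,0,0.176],"yaw":12.9},{"claw":0.0,"linear":[-0.18,0,0.199],"yaw":12.9},{"claw":0.0,"linear":[-0.1915,0,0.2114],"yaw":12.9}]'
python3 -m handwheel '[{"claw":0.0,"linear":[0,0,0],"yaw":0},{"claw":0.0,"linear":[0,0,0],"yaw":0},{"claw":0.0,"linear":[0,0,0],"yaw":0},{"claw":0.0,"linear":[0,0,0],"yaw":0},{"claw":0.0,"linear":[0,0,0],"yaw":0},{"claw":0.0,"linear":[0,0,0],"yaw":0},{"claw":0.0,"linear":[0,0,0],"yaw":0},{"claw":0.0,"linear":[0,0,0],"yaw":0},{"claw":0.0,"linear":[0,0,0],"yaw":0},{"claw":0.0,"linear":[0,0,0],"yaw":0}]'
python3 plan.py 0.4955 0.3333 0.0835 56.6
```

```text
marks -16.254398229020044
marks fit -20.456763192122793 [0.54914741 0.0889651 ]
slot wall 33 -19.334311884517195
time_s: 22.12
tool_pos: [0.4944, 0.3361, 0.1775]
ee_rot: [-1.521, 0.456, -0.455]
wrist_force: [0.1, 0.1, -0.7]
width: 0.0155
time_s: 22.95
tool_pos: [0.4962, 0.333, 0.1773]
ee_rot: [-1.522, 0.458, -0.458]
wrist_force: [0.2, -0.3, -0.8]
width: 0.0153
t 22.95 p [0.4962 0.333  0.1773] toolz ang 56.51 tool axes world
 [[ 0.834 -0.     0.552]
 [-0.552  0.     0.834]
 [-0.    -1.    -0.   ]] 
q [0.591 0.46  0.181 1.291 0.    1.175] F [ 0.2 -0.3 -0.8] w 0.0153
linear [-0.0008  0.0938 -0.0001] rows 2.2
yaw -0.09 or 179.91
```

The slot angle reads at the marks or slightly past them clockwise, not short, which agrees with the hard stop. Now I'll lower the key into the stand.

```bash
python3 -m handwheel '[{"claw":0.0,"linear":[-0.0008,0.01,0],"yaw":0},{"claw":0.0,"linear":[-0.0008,0.02,0],"yaw":0},{"claw":0.0,"linear":[-0.0008,0.03,0],"yaw":0},{"claw":0.0,"linear":[-0.0008,0.04,0],"yaw":0},{"claw":0.0,"linear":[-0.0008,0.05,0],"yaw":0},{"claw":0.0,"linear":[-0.0008,0.06,0],"yaw":0},{"claw":0.0,"linear":[-0.0008,0.07,0],"yaw":0},{"claw":0.0,"linear":[-0.0008,0.078,0],"yaw":0},{"claw":0.0,"linear":[-0.0008,0.084,0],"yaw":0},{"claw":0.0,"linear":[-0.0008,0.084,0],"yaw":0}]'
python3 -m handwheel '[{"claw":0.0,"linear":[0,0.002,0],"yaw":0},{"claw":0.0,"linear":[0,0.004,0],"yaw":0},{"claw":0.0,"linear":[0,0.006,0],"yaw":0},{"claw":0.0,"linear":[0,0.008,0],"yaw":0},{"claw":0.0,"linear":[0,0.009,0],"yaw":0},{"claw":0.0,"linear":[0,0.01,0],"yaw":0},{"claw":0.0,"linear":[0,0.01,0],"yaw":0},{"claw":0.0,"linear":[0,0.01,0],"yaw":0},{"claw":0.0,"linear":[0,0.01,0],"yaw":0},{"claw":0.0,"linear":[0,0.01,0],"yaw":0}]'
python3 plan.py 0.4955 0.3333 0.0833 56.6
```

```text
time_s: 23.78
tool_pos: [0.4946, 0.3329, 0.0915]
ee_rot: [-1.524, 0.459, -0.456]
wrist_force: [-0.6, 0.4, -1.6]
width: 0.0151
time_s: 24.62
tool_pos: [0.4955, 0.3336, 0.0835]
ee_rot: [-1.522, 0.458, -0.458]
wrist_force: [0.3, -0.2, -1.5]
width: 0.0155
t 24.62 p [0.4955 0.3336 0.0835] toolz ang 56.53 tool axes world
 [[ 0.834  0.     0.552]
 [-0.552  0.     0.834]
 [ 0.    -1.     0.   ]] 
q [0.592 0.529 0.035 1.077 0.    1.177] F [ 0.3 -0.2 -1.5] w 0.0155
linear [ 0.0001  0.0002 -0.0003] rows 0.0
yaw -0.07 or 179.93
```

```bash
python3 -m handwheel '[{"claw":0.0,"linear":[0,0.0003,0],"yaw":0},{"claw":0.0,"linear":[0,0.0006,0],"yaw":0},{"claw":0.0,"linear":[0,0.0009,0],"yaw":0},{"claw":0.0,"linear":[0,0.001,0],"yaw":0},{"claw":0.0,"linear":[0,0.001,0],"yaw":0},{"claw":0.0,"linear":[0,0.001,0],"yaw":0},{"claw":0.0,"linear":[0,0.001,0],"yaw":0},{"claw":0.0,"linear":[0,0.001,0],"yaw":0},{"claw":0.0,"linear":[0,0.001,0],"yaw":0},{"claw":0.0,"linear":[0,0.001,0],"yaw":0}]'
```

```text
time_s: 25.45
tool_pos: [0.4956, 0.3336, 0.083]
ee_rot: [-1.521, 0.457, -0.458]
wrist_force: [-2.2, -1.1, 6.6]
width: 0.0154
```

Contact at 6.6 N, so the flange is resting on the stand top. I'll open slowly and go straight up.

```bash
python3 -m handwheel '[{"claw":0.018,"linear":[0,0,0],"yaw":0},{"claw":0.022,"linear":[0,0,0],"yaw":0},{"claw":0.03,"linear":[0,0,0],"yaw":0},{"claw":0.04,"linear":[0,0,0],"yaw":0},{"claw":0.05,"linear":[0,0,0],"yaw":0},{"claw":0.06,"linear":[0,0,0],"yaw":0},{"claw":0.06,"linear":[0,0,0],"yaw":0},{"claw":0.06,"linear":[0,0,0],"yaw":0},{"claw":0.06,"linear":[0,0,0],"yaw":0},{"claw":0.06,"linear":[0,0,0],"yaw":0}]'
python3 -m handwheel '[{"claw":0.06,"linear":[0,-0.01,0],"yaw":0},{"claw":0.06,"linear":[0,-0.02,0],"yaw":0},{"claw":0.06,"linear":[0,-0.035,0],"yaw":0},{"claw":0.06,"linear":[0,-0.05,0],"yaw":0},{"claw":0.06,"linear":[0,-0.07,0],"yaw":0},{"claw":0.06,"linear":[0,-0.09,0],"yaw":0},{"claw":0.06,"linear":[0,-0.11,0],"yaw":0},{"claw":0.06,"linear":[0,-0.13,0],"yaw":0},{"claw":0.06,"linear":[0,-0.15,0],"yaw":0},{"claw":0.06,"linear":[0,-0.15,0],"yaw":0}]'
python3 -m handwheel '[{"claw":0.06,"linear":[-0.03,0,0],"yaw":0},{"claw":0.06,"linear":[-0.06,0,0],"yaw":0},{"claw":0.06,"linear":[-0.09,0,0],"yaw":0},{"claw":0.06,"linear":[-0.12,0,0],"yaw":0},{"claw":0.06,"linear":[-0.14,0,0],"yaw":0},{"claw":0.06,"linear":[-0.15,0,0],"yaw":0},{"claw":0.06,"linear":[-0.15,0,0],"yaw":0},{"claw":0.06,"linear":[-0.15,0,0],"yaw":0},{"claw":0.06,"linear":[-0.15,0,0],"yaw":0},{"claw":0.06,"linear":[-0.15,0,0],"yaw":0}]'
python3 look.py fs side; python3 look.py ft top
python3 - <<'E'
from h import *
S=dict(np.load('fs.npz'))['p'][:,:,::-1];S0=dict(np.load('side0.npz'))['p'][:,:,::-1];T=dict(np.load('ft.npz'))['p'][:,:,::-1];T0=dict(np.load('top0.npz'))['p'][:,:,::-1]
r=lambda c,s:cv2.resize(c,s,interpolation=cv2.INTER_CUBIC)
a=np.hstack([r(S[195:305,240:340],(300,330)),r(S0[195:305,240:340],(300,330)),r(S[260:300,240:290],(200,160)).repeat(1,0) if 0 else np.vstack([r(S[245:300,245:285],(200,275)),np.zeros((55,200,3),np.uint8)])])
b=np.hstack([r(T[120:320,70:450],(400,210)),r(T0[120:320,70:450],(400,210))])
cv2.imwrite('pics/final.png',np.vstack([a,b]))
E
```

```text
time_s: 26.28
tool_pos: [0.4955, 0.3336, 0.0823]
ee_rot: [-1.522, 0.458, -0.458]
wrist_force: [-0.1, -0.3, 0.3]
width: 0.0597
time_s: 27.12
tool_pos: [0.4975, 0.3349, 0.2388]
ee_rot: [-1.514, 0.452, -0.462]
wrist_force: [1.2, 0.4, 0.0]
width: 0.0602
time_s: 27.95
tool_pos: [0.3715, 0.4156, 0.2323]
ee_rot: [-1.522, 0.459, -0.459]
wrist_force: [0.6, -0.7, 0.8]
width: 0.06
scale 1.4285714285714286
scale 1.4285714285714286
```

View pics/final.png

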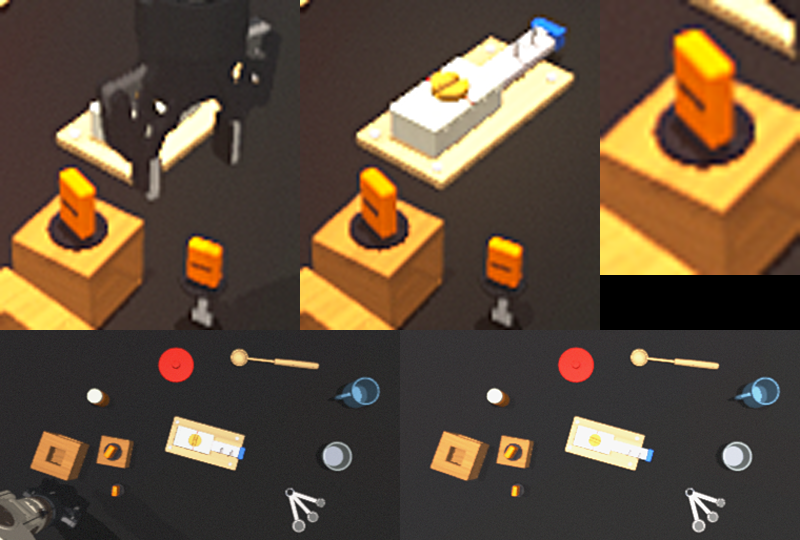

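The final picture shows the key upright with its flange on the smaller stand, as at the start. The rail cap is drawn in (240,452 against 648,455 at the start), and the bystanders are where they were. Handing in.

```bash
python3 -c "
from station import *
print(finish_job())"
```

```text
the job is handed in; nothing more can be done
None
```

The job is done and handed in at about 28 s of the 72 s allowed.

- **Rail:** I pushed it in until it stopped moving, at about 19 N on the wrist. The end cap then measured 152 mm behind the cam axis; 150 mm is home, and the 2 mm is within calibration error.
- **Cam:** I turned it clockwise with the larger key until the torque rose to 0.41 N m, well above its 0.1 N m friction, so it is on its hard stop. Up close, the slot lines up with the red marks to about 1° by eye. A rough pixel fit disagreed, reading about 2.5–3° past the marks clockwise. I put that down to bias in the fit and did not re-measure.
- **Key:** It is back in the smaller stand. I felt the flange touch the stand top at about 7 N before letting go. The final side picture shows it upright and turned as it was at the start.
- **Everything else:** The final top view shows the other items where they started. The arm is clear of everything. In the final side view the arm hid the cam, so the last close look at it was the one right after the turn.

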